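Change the battery packs in the lab's charging dock

TASK

Switch the charging dock off with its lever, then pull out the charged battery pack and lay it flat in the white tray, and slide every run-down pack of the dock's size (the middle width of the three kinds on the table) contact end first into a bay of its own until it is fully home against the end wall. Only then switch the dock on again. Leave the one wider and the one narrower pack where they lie, and knock over neither the beaker nor the brass weight.

Things in the scene. Friction and masses are not known exactly. Their poses are not given: they have to be found in the camera images.
- dock: grey charging dock, fixed, three bays side by side open towards its -x. Origin on the table under the middle of the line of bay mouths; +x points into the bays, z up. Black deck 8 mm thick from x = -165 to +155 mm, 310 mm wide; packs are laid on it in front of a bay and slid in. End walls at x = +85 mm; roof (x 0 to 85) and rear housing reach 37 mm above the table.
- bay_left (a point): middle of the mouth of the left bay (dock y = +95 mm), on the deck, 8 mm above the table. The bay: a slot 75 mm wide, 21 mm high, 85 mm deep towards dock +x, under the roof; walls flare for 25 mm in front. A pack slides in along the deck, contacts first, to the end wall; when home its origin is 20 mm beyond this point, grip block outside. No latch.
- bay_mid (a point): middle of the mouth of the mid bay (dock y = 0 mm), on the deck, 8 mm above the table. The bay: a slot 75 mm wide, 21 mm high, 85 mm deep towards dock +x, under the roof; walls flare for 25 mm in front. A pack slides in along the deck, contacts first, to the end wall; when home its origin is 20 mm beyond this point, grip block outside. No latch.
- bay_right (a point): middle of the mouth of the right bay (dock y = -95 mm), on the deck, 8 mm above the table. The bay: a slot 75 mm wide, 21 mm high, 85 mm deep towards dock +x, under the roof; walls flare for 25 mm in front. A pack slides in along the deck, contacts first, to the end wall; when home its origin is 20 mm beyond this point, grip block outside. No latch.
- switch (a joint): toggle lever on top of the dock's rear, pivot 59 mm above the table at dock x = +120 mm, y = 0, 80 mm long; it swings along the dock's y axis and stays where it is left (about 1 N at the tip moves it). 0 = off (leaning 0.5 rad to the dock's -y side), 1.0 = on (leaning 0.5 rad to +y); stops at both ends.
- switch_tip (a point): centre of the black ball (26 mm across) at the end of the toggle lever
- tray: shallow white tray, fixed on the table, 180 mm (x) x 116 mm (y) outside, walls and floor 4 mm thick, walls 22 mm high. Origin under its middle
- flat_a: grey slab-shaped battery pack 72 mm wide (y), 130 long (x), 18 thick, 0.2-0.34 kg. On top a black upright grip block (36 mm in x, 16 in y, 34 tall; top 52 mm above the underside), its centre 45 mm from the middle towards -x; brass contacts at the +x end. Origin: middle of the underside, z up. A run-down pack lying loose on the table; may be absent.
- flat_b: grey slab-shaped battery pack 72 mm wide (y), 130 long (x), 18 thick, 0.2-0.34 kg. On top a black upright grip block (36 mm in x, 16 in y, 34 tall; top 52 mm above the underside), its centre 45 mm from the middle towards -x; brass contacts at the +x end. Origin: middle of the underside, z up. A run-down pack lying loose on the table; may be absent.
- flat_c: grey slab-shaped battery pack 72 mm wide (y), 130 long (x), 18 thick, 0.2-0.34 kg. On top a black upright grip block (36 mm in x, 16 in y, 34 tall; top 52 mm above the underside), its centre 45 mm from the middle towards -x; brass contacts at the +x end. Origin: middle of the underside, z up. A run-down pack lying loose on the table; may be absent.
- full_left: grey slab-shaped battery pack 72 mm wide (y), 130 long (x), 18 thick, 0.2-0.34 kg. On top a black upright grip block (36 mm in x, 16 in y, 34 tall; top 52 mm above the underside), its centre 45 mm from the middle towards -x; brass contacts at the +x end. Origin: middle of the underside, z up. The charged pack, at first in the left (dock +y) bay; just one of the three full_ packs is present.
- full_mid: grey slab-shaped battery pack 72 mm wide (y), 130 long (x), 18 thick, 0.2-0.34 kg. On top a black upright grip block (36 mm in x, 16 in y, 34 tall; top 52 mm above the underside), its centre 45 mm from the middle towards -x; brass contacts at the +x end. Origin: middle of the underside, z up. The charged pack, at first in the middle bay; just one of the three full_ packs is present.
- full_right: grey slab-shaped battery pack 72 mm wide (y), 130 long (x), 18 thick, 0.2-0.34 kg. On top a black upright grip block (36 mm in x, 16 in y, 34 tall; top 52 mm above the underside), its centre 45 mm from the middle towards -x; brass contacts at the +x end. Origin: middle of the underside, z up. The charged pack, at first in the right (dock -y) bay; just one of the three full_ packs is present.
- pack_wide: grey slab-shaped battery pack 88 mm wide (y), 130 long (x), 18 thick, 0.2-0.34 kg. On top a black upright grip block (36 mm in x, 16 in y, 34 tall; top 52 mm above the underside), its centre 45 mm from the middle towards -x; brass contacts at the +x end. Origin: middle of the underside, z up. For another dock: too wide for these bays.
- pack_narrow: grey slab-shaped battery pack 56 mm wide (y), 130 long (x), 18 thick, 0.2-0.34 kg. On top a black upright grip block (36 mm in x, 16 in y, 34 tall; top 52 mm above the underside), its centre 45 mm from the middle towards -x; brass contacts at the +x end. Origin: middle of the underside, z up. For another dock: too narrow for these bays.
- beaker: empty glass beaker, 68 mm across, 90 mm tall, on the table; bystander, origin under its middle
- weight: brass cylinder 40 mm across, 45 mm tall, standing on the table; bystander, origin under its middle

How it is judged (in metres and radians):
On the way, in this order (a step that is already met when the one before it is completed fails the run):
1. the dock is switched off (value of joint switch below 0.15 rad), for 0.2 s.
2. the charged pack lies in the tray and every run-down pack of the dock's size is fully home in a bay (x of full_left in the frame of tray between -0.04 and 0.04 m and y of full_left in the frame of tray between -0.035 and 0.035 m and z of each of full_left, full_mid, full_right in the frame of tray below 0.01 m and angle between each of full_left, full_mid, full_right, flat_a, flat_b, flat_c's own z axis and vertical below 0.1 rad and x of full_mid in the frame of tray between -0.04 and 0.04 m and y of full_mid in the frame of tray between -0.035 and 0.035 m and x of full_right in the frame of tray between -0.04 and 0.04 m and y of full_right in the frame of tray between -0.035 and 0.035 m and x of flat_a in the frame of dock between 0.0165 and 0.03 m and y of flat_a in the frame of dock between -0.11 and 0.11 m and z of flat_a in the frame of dock between 0.003 and 0.014 m and angle between the x axis of each of flat_a, flat_b, flat_c and the x axis of dock, either way round below 0.08 rad and x of flat_b in the frame of dock between 0.0165 and 0.03 m and y of flat_b in the frame of dock between -0.11 and 0.11 m and z of flat_b in the frame of dock between 0.003 and 0.014 m and x of flat_c in the frame of dock between 0.0165 and 0.03 m and y of flat_c in the frame of dock between -0.11 and 0.11 m and z of flat_c in the frame of dock between 0.003 and 0.014 m), for 0.2 s.
3. the dock is switched on again (value of joint switch above 0.85 rad), for 0.2 s.
At the end, for the whole second after the job is handed in: Charged pack flat on the tray floor (origin within 40 mm along, 35 mm across of its middle); every run-down 72 mm pack in a bay within 3.5 mm of fully home; lever on (above 0.85 rad); packs at rest; wide and narrow pack within 120 mm of where they lay (all of step 2 and value of joint switch above 0.85 rad and linear speed of each of flat_a, flat_b, flat_c, full_left, full_mid, full_right below 0.02 m/s and distance of each of pack_wide, pack_narrow from where it was at the start of the episode below 0.12 m); the robot touches nothing.
It fails at once if a bystander is knocked over (angle between any of beaker, weight's own z axis and vertical above 0.6 rad).
Of flat_a, flat_b, flat_c only 2 to 3 are there at a start; the rules pass over those that are not, and their reading is None.
Of full_left, full_mid, full_right only 1 to 1 are there at a start; the rules pass over those that are not, and their reading is None.
At some moment in a run one of flat_a, flat_b, flat_c may be knocked a few centimetres aside while the robot is not near it.
Once in a run the grip may slacken for a moment while it holds something.
It also fails if it takes over 210 s, if anything falls off the work surface, if the arm or the gripper's body presses on something with over 40 N, if the wrist force passes 120 N, or if a joint passes its speed limit or range.

ROBOT

A 6-joint arm with a two-finger parallel gripper is mounted at the origin on the work surface. World frame = base frame: x ahead of the robot, y to its left, z up, the work surface at z = 0. Lengths are in m, angles in degrees, forces in N, time in s.
With the tool pointing down it reaches from about 0.375 to 0.9 m from the base axis. Payload 3.1 kg.
Tool frame: the origin (TCP) lies on the centre line of the jaws, within the pads' length; the fingertips stand 8 mm ahead of it and the grasp point (between the pads) lies 11 mm behind it; z points along the fingers, y is the line along which they close (so a half turn about z gives the same grasp; the last joint's range is limited). The gripper opens to 87 mm and grips with 3 to 60 N. Pads are 19 mm wide; open, the fingers measure 117 mm over their backs; the gripper's body (75 mm by 190 mm) begins 51 mm behind the grasp point.
Start: joints at [-73.539, 30.224, 82.088, -0, 67.689, -10.227], TCP at [0.281, -0.558, 0.231] pointing down, gripper open.
Joint ranges: [-176.69, 176.69], [-43.24, 126.21], [12.49, 139.97], [-82, 262], [0, 151.66], [-163.58, 163.58]. Speed limits (degrees/s): [159.86, 159.86, 180, 180, 180, 180].

INTERFACE

Orientations are given as a 3x3 rotation matrix whose columns are the frame's x, y, z axes.
In Python, from rig import * gives the robot as it stands.
- The arm moves only by the tool step_arm, never from a script. Its argument "targets" is a list of rows, each a list of 5 numbers: the opening, from -1 (shut) to 1 (fully open), then the shift along the world's x, y, z normalised to -1 to 1, where 1 is 0.25 m, then the turn about the world's z normalised to -1 to 1, where 1 is 180 degrees. In form: [[fingers, x, y, z, turn], ...]. A call has 1 to 20 rows; each row is the pose to reach, as a shift and turn from the pose commanded when the call began, turning the shorter way round; what a row does not reach only later rows make up. A row lasts 1/10 s, in which the tool goes at most 50 mm and 8.59 degrees, less where a joint would pass 70% of its speed; a pose out of reach is approached as far as the arm can. A call with a number of a shift or a turn outside -1 to 1 is refused whole. A call with a gripper value outside its range is refused whole. The fingers move at their own pace and stop on an object; the grip force is fixed at half the most. Time passes only in rows, so rows that repeat a pose let the fingers close. It gives the time, the measured TCP pose, the force, the opening and the grip force at its end, in the units of the state.
- read_state(): the state, without advancing time (a new reading comes with each control period).
- capture(name): name is "scene" or "top" or "wrist"; returns a dict with "color" (420x560x3 uint8, red, green, blue), "mtx" (3x3 intrinsics, pixels), "pose" (4x4, takes a point from camera to world coordinates). Camera axes: x right, y down, z forward; pixel columns grow to the right and rows downward; lengths in m; the calibration is good to about 2 mm. A picture is of the moment at which its call begins. There is no depth.
- hand_in(): hands the job in; it is judged then, once.
The state is a dict: "time_s": time; "joint_positions": joint angles; "qvel": joint speeds; "tau": joint torques, N m; "position": TCP position; "tcp_rot": TCP orientation; "force": force on the tool from outside, world axes, zero at the start; "moment": the same for the moment, N m; "opening": opening from 0.0 (shut) to 1.0 (fully open); "grasp_force": force on a finger pad.
Only numpy, scipy, OpenCV 4.12 (cv2) and the standard library are available. Lean on these libraries where they do the work, as an engineer would, in place of code of your own. Each camera call takes 0.05 s, during which the arm holds its last target. There are 200 camera calls.

## Working session

There is one attempt and no reset: what is moved stays moved. The work goes in short steps, Python scripts to look and compute and a tool call to move; the robot and the scene stay as the last step left them, time stands still between calls to the robot, and variables do not carry over. Pictures are saved under pics/ and viewed, at most 14 in all, crops included, and the job is handed in when it is done.

Besides the shell and the picture viewer there is one more tool, called as name(argument=value, ...), one argument or row to a line, values as JSON. step_arm: Moves the arm, as the interface text tells. Scaled input: -1 to 1 covers 0.25 m each way for a shift and 180 degrees each way for a turn. Its arguments: {"type":"object","properties":{"targets":{"type":"array","items":{"type":"array","items":{"type":"number"}}}},"required":["targets"]}

```bash
mkdir -p pics; ls
cat > h.py <<'E'
from rig import *
import numpy as np, cv2
def snap(cam,name):
    c=capture(cam); cv2.imwrite(f'pics/{name}.png',c['color'][:,:,::-1]); np.savez(f'pics/{name}.npz',**c); return c
def ray(c,px,z):
    d=c['pose'][:3,:3]@np.linalg.solve(c['mtx'],[px[0],px[1],1.]); o=c['pose'][:3,3]
    return o+d*(z-o[2])/d[2]
def proj(c,p):
    q=c['pose'][:3,:3].T@(np.array(p)-c['pose'][:3,3]); u=c['mtx']@q; return u[:2]/u[2]
E
python3 - <<'E'
from h import *
for n in ('top','scene'):
    c=snap(n,n+'0'); print(c['pose'].round(3).tolist(),c['mtx'].round(1).tolist())
print(read_state())
E
```

```text
pics
[[0.025, -0.991, 0.131, 0.442], [-0.999, -0.021, 0.035, -0.051], [-0.032, -0.132, -0.991, 0.984], [0.0, 0.0, 0.0, 1.0]] [[409.0, 0.0, 277.9], [0.0, 409.0, 212.5], [0.0, 0.0, 1.0]]
[[-0.856, 0.274, -0.438, 1.059], [0.516, 0.483, -0.707, 0.756], [0.018, -0.832, -0.555, 0.718], [0.0, 0.0, 0.0, 1.0]] [[432.0, 0.0, 278.3], [0.0, 432.0, 201.8], [0.0, 0.0, 1.0]]
{'time_s': 0.1, 'joint_positions': array([-7.35395663e+01,  3.02730701e+01,  8.21485503e+01, -1.78104573e-03,
        6.76889881e+01, -1.02282384e+01]), 'qvel': array([-0.10196153, -0.17117251, -0.1751092 , -0.02067678, -0.03077339,
        0.04550954]), 'tau': array([-1.97452619e-04, -4.40985954e+01, -1.77150983e+01,  6.35277084e-02,
        5.33916685e-02, -4.57465251e-05]), 'position': array([ 0.28053974, -0.55778645,  0.22967832]), 'tcp_rot': array([[ 8.93454983e-01,  4.49152384e-01, -5.74587031e-04],
       [ 4.49152641e-01, -8.93453137e-01,  1.84321212e-03],
       [ 3.14516534e-04, -1.90490434e-03, -9.99998136e-01]]), 'force': array([ 0.72011752, -0.13615744,  0.28828121]), 'moment': array([-0.03740752, -0.02419045,  0.02503577]), 'grasp_force': 0.0, 'opening': 1.000707577014148}
```

View pics/top0.png

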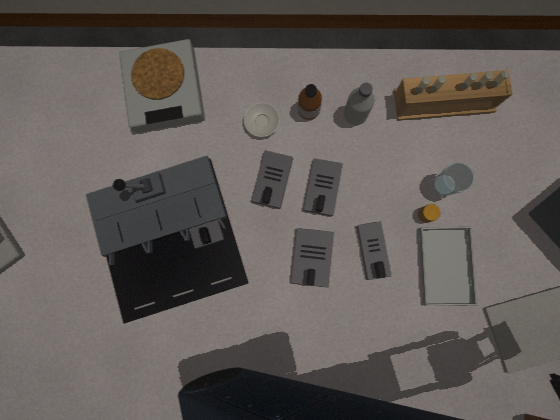

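View pics/scene0.png

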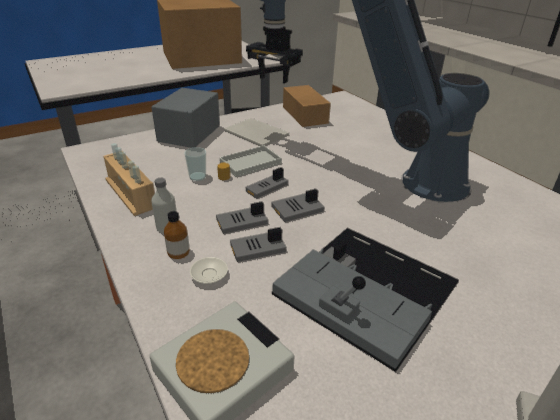

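Top view: dock at the upper left with its bays opening toward the image bottom. The lever ball is at (119,185), so it is on, and the charged pack's grip is at (205,235) in the right bay. Loose packs are at (272,180), (322,187), (312,258, looks wide) and (373,250, looks narrow). The tray is at (447,265), the weight at (431,212) and the beaker at (450,180). The scene view agrees.

```bash
cat > m.py <<'E'
from h import *
def packs(c,dbg=None,amin=500,amax=4000):
    g=cv2.cvtColor(c['color'],cv2.COLOR_RGB2GRAY)
    m=cv2.morphologyEx((cv2.GaussianBlur(g,(3,3),0)<110).astype(np.uint8)*255,cv2.MORPH_OPEN,np.ones((3,3)))
    if dbg: cv2.imwrite(dbg,m)
    out=[]
    for k in cv2.findContours(m,cv2.RETR_EXTERNAL,cv2.CHAIN_APPROX_NONE)[0]:
        if amin<cv2.contourArea(k)<amax:
            w=np.array([ray(c,p,.016)[:2] for p in k[:,0].astype(float)],np.float32)
            r=cv2.minAreaRect(w*1000)
            # grip: darkest pixels inside
            mm=np.zeros_like(g); cv2.drawContours(mm,[k],-1,255,-1)
            b=((g<38)&(mm>0)); ys,xs=np.nonzero(b)
            gp=ray(c,(xs.mean(),ys.mean()),.045)[:2] if len(xs)>10 else None
            out.append((k[:,0].mean(0).round(0),np.round(r[0]),np.round(r[1],1),round(r[2],1),gp))
    return out
E
python3 - <<'E'
from m import *
c=snap('top','top1')
for o in packs(c,'pics/mask.png'): print(*o)
g=cv2.cvtColor(c['color'],cv2.COLOR_RGB2GRAY)
print(g[180,240:300:3],g[300,150:160],g[330,200:240:5], g[265,440], g[188,115:124])
for p in [(124,322),(247,283)]: print('deck',ray(c,p,.008).round(4))
for p in [(88,193),(209,157),(101,254),(226,215)]: print('roof',ray(c,p,.037).round(4))
for p in [(119,185)]: print('tip',ray(c,p,.059+.08*np.cos(.5)).round(4))
for p in [(421,228),(471,228),(475,304),(425,304)]: print('tray',ray(c,p,.022).round(4))
print('weight',ray(c,(430.5,211),.045),'beaker',ray(c,(459,176),.09),ray(c,(446,185),.0))
i=cv2.resize(c['color'][130:340,70:270],None,fx=2.8,fy=2.8,interpolation=cv2.INTER_CUBIC); cv2.imwrite('pics/dockcrop.png',np.clip(i[:,:,::-1]*1.6,0,255).astype(np.uint8))
E
```

```text
[311. 257.] [465. -98.] [ 95.5 135.6] 84.5 [ 0.44482497 -0.09603126]
[462. 263.] [ 454. -426.] [179.5  91.6] 2.3 None
[373. 251.] [ 485. -240.] [134.   66.4] 10.8 [ 0.44772658 -0.24779716]
[  7. 245.] [483. 624.] [140.8  58.8] 6.7 None
[545. 223.] [ 561. -618.] [107.3 218.5] 86.4 [ 0.57113911 -0.63267286]
[446. 182.] [ 652. -415.] [ 67.7 133.6] 24.3 None
[322. 187.] [ 634. -121.] [ 79.6 137.3] 80.7 [ 0.60749625 -0.11679608]
[271. 180.] [650.   1.] [ 77.5 138.5] 77.9 [0.6235091  0.00524536]
[307. 104.] [841. -85.] [ 71.2 106.1] 61.7 [ 0.85632817 -0.08731464]
[355. 107.] [ 836. -205.] [ 74.7 136.4] 52.0 [ 0.85543912 -0.21246799]
[124 125 124 129 123 124  75  75  77  75  77  69  39  31  78  78 115 127
 124 126] [26 20 21 20 21 20 22 23 19 23] [123 122 123 125 122 121 122 121] 123 [20 23 24 22 24 23 22 25 19]
deck [0.3036 0.3389 0.008 ]
deck [0.4017 0.0521 0.008 ]
roof [0.6045 0.437  0.037 ]
roof [0.6976 0.1506 0.037 ]
roof [0.4606 0.3934 0.037 ]
roof [0.5587 0.1039 0.037 ]
tip [0.6075 0.3231 0.1292]
tray [ 0.5398 -0.3522  0.022 ]
tray [ 0.5423 -0.4672  0.022 ]
tray [ 0.3692 -0.47    0.022 ]
tray [ 0.366  -0.3577  0.022 ]
weight [ 0.5769963  -0.36730866  0.045     ] beaker [ 0.64959048 -0.41590625  0.09      ] [ 0.64769914 -0.42094697  0.        ]
```

View pics/dockcrop.png

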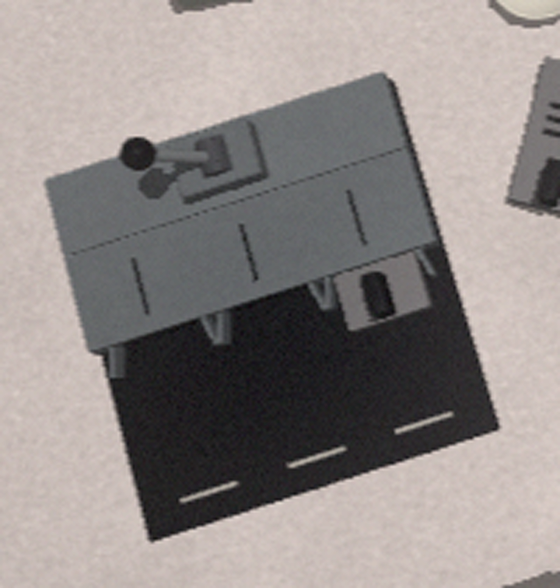

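Crop: the lever leans to dock +y (on), and only the right bay is occupied. The dock works out at about (0.508, 0.248) with yaw 18.7°. The two middle-width packs are at about (0.650, 0.001) and (0.634, -0.121). I'm moving toward the lever with the fingers shut, looking with the wrist camera on the way.

step_arm(
  targets=[
    [-1, 0.4, 1, 0.2, -0.044],
    [-1, 0.4, 1, 0.2, -0.044],
    [-1, 0.4, 1, 0.2, -0.044],
    [-1, 0.4, 1, 0.2, -0.044],
    [-1, 0.4, 1, 0.2, -0.044],
    [-1, 0.4, 1, 0.2, -0.044],
    [-1, 0.4, 1, 0.2, -0.044],
  ],
)

```text
time_s: 0.85
position: [0.3814, -0.3051, 0.2811]
tcp_rot: [[0.945, 0.326, 0.0], [0.326, -0.945, 0.001], [0.001, -0.001, -1.0]]
force: [-0.3, -0.3, -0.4]
opening: 0.446
grasp_force: 0.0
```

step_arm(
  targets=[
    [-1, 0.48, 1, 0, 0],
    [-1, 0.48, 1, 0, 0],
    [-1, 0.48, 1, 0, 0],
    [-1, 0.48, 1, 0, 0],
    [-1, 0.48, 1, 0, 0],
    [-1, 0.48, 1, 0, 0],
    [-1, 0.48, 1, 0, 0],
  ],
)

```text
time_s: 1.55
position: [0.502, -0.0565, 0.2801]
tcp_rot: [[0.945, 0.326, 0.0], [0.326, -0.945, 0.0], [0.001, -0.0, -1.0]]
force: [0.1, -0.3, 0.2]
opening: 0.002
grasp_force: 0.0
```

Run:
```python
from h import *
c=snap('wrist','w0'); print(c['pose'].round(3).tolist(),c['mtx'].round(1).tolist()); s=read_state(); print(s['position'],s['tcp_rot'].round(3).tolist(),s['joint_positions'])
```

```text
[[0.326, -0.901, -0.286, 0.58], [-0.945, -0.31, -0.099, -0.028], [0.001, 0.303, -0.953, 0.434], [0.0, 0.0, 0.0, 1.0]] [[349.3, 0.0, 281.2], [0.0, 349.3, 208.8], [0.0, 0.0, 1.0]]
[ 0.50129274 -0.05809968  0.28006533] [[0.946, 0.324, -0.001], [0.324, -0.946, -0.001], [-0.001, 0.0, -1.0]] [-1.92906854e+01  1.74288160e+01  9.54984349e+01 -4.81174063e-02
  6.70888506e+01  5.18031151e+01]
```

View pics/w0.png

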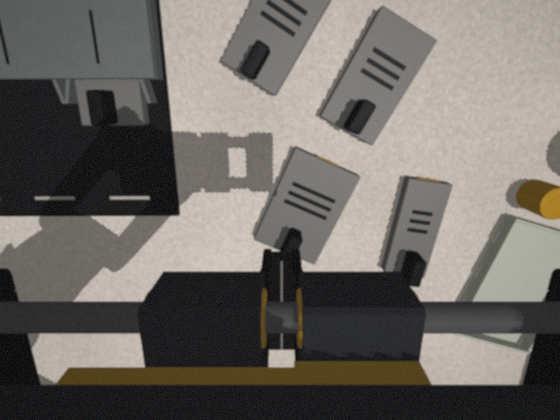

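Wrist view: dock deck at the left with its front right corner at (178,214). The flats' grips are at (256,60) and (360,117), the wide pack's at (292,240) and the narrow pack's at (414,268). Camera heading follows tool x.

step_arm(
  targets=[
    [-1, -0.2, 1, 0, 0],
    [-1, -0.2, 1, 0, 0],
    [-1, -0.2, 1, 0, 0],
    [-1, -0.2, 1, 0, 0],
    [-1, -0.2, 1, 0, 0],
    [-1, -0.2, 1, 0, 0],
    [-1, -0.2, 1, 0, 0],
    [-1, -0.2, 1, 0, 0],
  ],
)

```text
time_s: 2.4
position: [0.4514, 0.1898, 0.2804]
tcp_rot: [[0.947, 0.32, -0.0], [0.32, -0.947, -0.001], [-0.0, 0.001, -1.0]]
force: [-0.2, -0.6, 0.6]
opening: 0.006
grasp_force: 0.0
```

Run:
```python
from m import *
c=dict(np.load('pics/w0.npz'))
for o in packs(c,None,1500,9000): print(*o)
c=snap('wrist','w1'); s=read_state(); print(s['position'])
```

```text
[0.45151372 0.18956839 0.28038589]
```

View pics/w1.png

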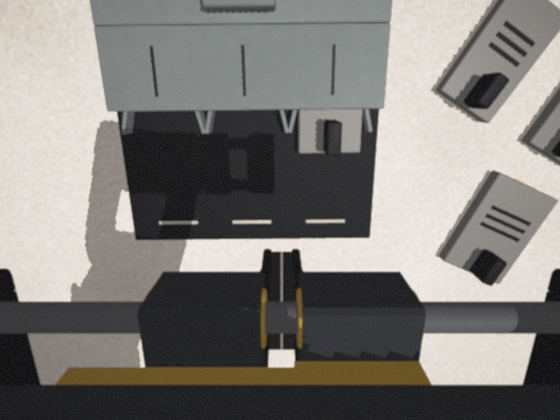

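Square-on view of the dock. The roof's front edge runs (108,110)–(384,107), the deck's front edge (135,239)–(371,236), and the charged pack's grip top is at (332,137).

```bash
cat > dock.py <<'E'
from h import *
c=dict(np.load('pics/w1.npz')); g=cv2.GaussianBlur(cv2.cvtColor(c['color'],cv2.COLOR_RGB2GRAY),(3,3),0).astype(float)
def edge_cols(xs,y0,y1):  # strongest vertical gradient per column
    r=[]
    for x in xs:
        d=np.abs(np.diff(g[y0:y1,x])); r.append((x,y0+d.argmax()+.5))
    return r
def edge_rows(ys,x0,x1):
    r=[]
    for y in ys:
        d=np.abs(np.diff(g[y,x0:x1])); r.append((x0+d.argmax()+.5,y))
    return r
def line(px,z):
    w=np.array([ray(c,p,z)[:2] for p in px],np.float32)
    vx,vy,x,y=cv2.fitLine(w,cv2.DIST_HUBER,0,.001,.001).ravel(); return np.array([x,y]),np.degrees(np.arctan2(vy,vx)),w
for n,px,z in [('roof',edge_cols([*range(140,190,4),*range(220,280,4)],98,120),.037),('deck',edge_cols(range(145,362,4),228,248),.008),
  ('roofL',edge_rows(range(30,100,4),85,120),.037),('roofR',edge_rows(range(30,100,4),370,400),.037),
  ('deckR',edge_rows(range(160,230,4),362,385),.008)]:
    p,a,w=line(px,z); print(n,p.round(4),round(float(a),2), w[0].round(4),w[-1].round(4))
E
python3 dock.py
```

```text
roof [0.4868 0.3023] -70.77 [0.4671 0.3594] [0.5158 0.2187]
deck [0.3504 0.1959] -70.76 [0.3033 0.3301] [0.3968 0.0616]
roofL [0.508  0.4125] 19.43 [0.5303 0.4207] [0.4677 0.3984]
roofR [0.5967 0.1224] 19.26 [0.6276 0.1331] [0.5648 0.111 ]
deckR [0.4557 0.0709] 19.01 [0.4969 0.0854] [0.4127 0.0562]
```

step_arm(
  targets=[
    [-1, 0.556, 0.74, 0, 0],
    [-1, 0.556, 0.74, 0, 0],
    [-1, 0.556, 0.74, 0, 0],
    [-1, 0.556, 0.74, 0, 0],
    [-1, 0.556, 0.74, 0, 0],
    [-1, 0.556, 0.74, 0, 0],
    [-1, 0.556, 0.74, -0.4, 0],
    [-1, 0.556, 0.74, -0.4, 0],
    [-1, 0.556, 0.74, -0.62, 0],
    [-1, 0.556, 0.74, -0.62, 0],
    [-1, 0.556, 0.74, -0.62, 0],
  ],
)

```text
time_s: 3.55
position: [0.5896, 0.3743, 0.1245]
tcp_rot: [[0.948, 0.32, -0.003], [0.32, -0.948, -0.002], [-0.004, 0.001, -1.0]]
force: [-0.6, 0.3, 0.8]
opening: 0.005
grasp_force: 0.0
```

step_arm(
  targets=[
    [-1, 0.033, -0.095, 0, 0],
    [-1, 0.052, -0.15, 0, 0],
    [-1, 0.072, -0.21, 0, 0],
    [-1, 0.092, -0.27, 0, 0],
    [-1, 0.111, -0.32, 0, 0],
    [-1, 0.124, -0.36, 0, 0],
    [-1, 0.13, -0.378, 0, 0],
    [-1, 0.13, -0.378, 0, 0],
    [-1, 0.13, -0.378, 0, 0],
  ],
)

```text
time_s: 4.45
position: [0.6219, 0.2821, 0.1251]
tcp_rot: [[0.947, 0.322, -0.001], [0.322, -0.947, -0.0], [-0.001, 0.0, -1.0]]
force: [0.7, -1.1, -0.7]
opening: 0.007
grasp_force: 0.0
```

Run:
```python
from h import *
c=snap('top','t2'); s=snap('scene','s2')
i=np.hstack([cv2.resize(c['color'][140:340,70:350],(560,400)),cv2.resize(s['color'][200:380,250:480],(240,188))]) if 0 else cv2.resize(s['color'][200:380,180:480],None,fx=2,fy=2)
cv2.imwrite('pics/s2c.png',i[:,:,::-1])
from m import packs
for o in packs(c): print(*o)
```

```text
[311. 257.] [466. -97.] [ 93.8 133.2] 85.3 [ 0.43230492 -0.09413939]
[372. 251.] [ 485. -240.] [132.7  64.8] 10.4 [ 0.44143607 -0.24729972]
[546. 223.] [ 562. -618.] [107.3 216.2] 86.4 [ 0.57276341 -0.63576555]
[446. 182.] [ 652. -415.] [ 66.6 132.4] 24.1 None
[322. 187.] [ 634. -120.] [ 77.8 136.6] 80.0 [ 0.60296427 -0.11604301]
[271. 180.] [650.   1.] [ 76.9 136.6] 77.6 [0.62318281 0.00548912]
[307. 104.] [841. -85.] [ 69.9 106. ] 60.2 [ 0.86259765 -0.08816408]
[355. 107.] [ 835. -204.] [ 72.5 134.2] 50.7 None
[157.  74.] [917. 298.] [138.8 138.6] 0.7 None
```

View pics/s2c.png

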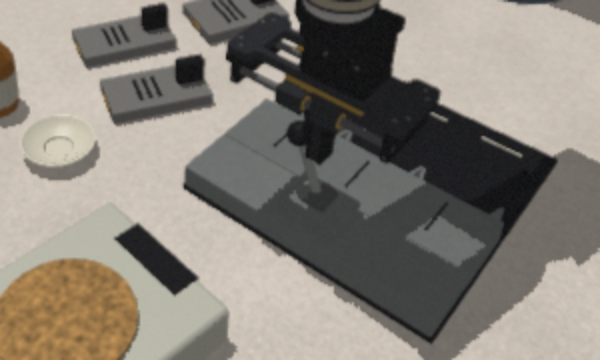

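The scene crop shows the ball now on the dock's -y side of the fingers, so the dock is off. Next I'm retreating and hovering above the charged pack's grip.

step_arm(
  targets=[
    [-1, -0.013, 0.038, 0, 0],
    [-1, -0.013, 0.038, 0.2, 0],
    [-1, -0.013, 0.038, 0.4, 0],
    [-0.08, -0.434, -0.518, 0.4, 0],
    [-0.08, -0.434, -0.518, 0.4, 0],
    [-0.08, -0.434, -0.518, 0.4, 0],
    [-0.08, -0.434, -0.518, 0.4, 0],
    [-0.08, -0.434, -0.518, 0.4, 0],
    [-0.08, -0.434, -0.518, 0.4, 0],
  ],
)

```text
time_s: 5.45
position: [0.5143, 0.1533, 0.2261]
tcp_rot: [[0.947, 0.321, 0.002], [0.321, -0.947, 0.001], [0.002, -0.0, -1.0]]
force: [0.6, -0.0, -0.7]
opening: 0.424
grasp_force: 0.0
```

```bash
cat > grip.py <<'E'
from h import *
def grip(c,guess,z,side=30,thr=38):
    "centre and axis of the black grip near a guessed world point: rays to its top plane"
    g=cv2.cvtColor(c['color'],cv2.COLOR_RGB2GRAY); u=proj(c,(*guess,z))
    m=np.zeros_like(g); cv2.circle(m,tuple(int(v) for v in u),side,255,-1)
    b=((g<thr)&(m>0)).astype(np.uint8)
    n,l,st,ct=cv2.connectedComponentsWithStats(b); k=min(range(1,n),key=lambda i:np.hypot(*(ct[i]-u)) if st[i,4]>60 else 1e9)
    ys,xs=np.nonzero(l==k); print('guess px',u.round(1),'blob px',ct[k].round(1),st[k])
    return cv2.minAreaRect(np.array([ray(c,p,z)[:2]*1000 for p in zip(xs,ys)],np.float32))
E
python3 - <<'E'
from grip import *
c=dict(np.load('pics/w1.npz')); print(proj(c,(.5133,.1526,.06)))
g=cv2.cvtColor(c['color'],cv2.COLOR_RGB2GRAY); print(g[134,315:350]); print(g[112:160,332])
print(grip(c,(.5133,.1526),.06,thr=50))
s=read_state(); print(s['position'],s['opening'])
w=snap('wrist','w3'); print(proj(w,(.5133,.1526,.06)))
E
```

```text
[334.58215046 133.42696326]
[126  99  85  86  85  87  85  84  67  36  20  34  34  41  47  52  63  59
  58  61  63  65  63  63  56  65 106 151 161 157 160 160 157 157 161]
[157 160 158 158 158 156 155 125  78  38  41  47  51  57  53  54  53  60
  60  52  55  59  59  58  57  58  58  60  52  56  56  57  55  59  58  62
  57  58  61  60  56  50  44  40  43  55  53  50]
guess px [334.6 133.4] blob px [329.9 144.3] [317 121  33  42 344]
((505.2201232910156, 148.89120483398438), (42.66938400268555, 34.491004943847656), 12.94179916381836)
[0.51430846 0.15330694 0.22611493] 0.4242892558247621
[283.15585647 191.00287239]
```

View pics/w3.png

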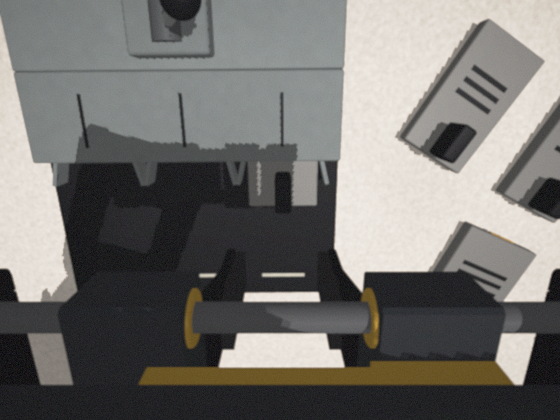

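Lever ball at (180,5) leaning -y (off). The charged grip at (283,190) is centred under the jaws, where I predicted it. Descending and gripping.

step_arm(
  targets=[
    [-0.08, -0.004, -0.003, -0.2, 0],
    [-0.08, -0.004, -0.003, -0.4, 0],
    [-0.08, -0.004, -0.003, -0.6, 0],
    [-0.08, -0.004, -0.003, -0.736, 0],
    [-0.08, -0.004, -0.003, -0.736, 0],
    [-1, -0.004, -0.003, -0.736, 0],
    [-1, -0.004, -0.003, -0.736, 0],
    [-1, -0.004, -0.003, -0.736, 0],
    [-1, -0.004, -0.003, -0.736, 0],
    [-1, -0.004, -0.003, -0.736, 0],
  ],
)

```text
time_s: 6.5
position: [0.5135, 0.1521, 0.0427]
tcp_rot: [[0.947, 0.322, 0.002], [0.322, -0.947, 0.0], [0.002, 0.0, -1.0]]
force: [-0.8, 0.9, 4.5]
opening: 0.179
grasp_force: 30.0
```

step_arm(
  targets=[
    [-1, -0.06, -0.02, 0, 0],
    [-1, -0.14, -0.048, 0, 0],
    [-1, -0.22, -0.075, 0, 0],
    [-1, -0.3, -0.102, 0, 0],
    [-1, -0.378, -0.129, 0, 0],
    [-1, -0.378, -0.129, 0, 0],
    [-1, -0.378, -0.129, 0.1, 0],
    [-1, -0.378, -0.129, 0.3, 0],
    [-1, -0.378, -0.129, 0.5, 0],
    [-1, -0.378, -0.129, 0.5, 0],
  ],
)

```text
time_s: 7.5
position: [0.4221, 0.1198, 0.172]
tcp_rot: [[0.947, 0.322, 0.013], [0.322, -0.947, 0.0], [0.013, 0.004, -1.0]]
force: [0.8, -0.4, -2.7]
opening: 0.181
grasp_force: 30.0
```

Run:
```python
from h import *
c=snap('wrist','w4'); t=snap('top','t4'); s=snap('scene','s4')
cv2.imwrite('pics/a4.png',np.hstack([cv2.resize(s['color'],None,fx=.7,fy=.7),cv2.resize(c['color'],None,fx=.7,fy=.7)])[:,:,::-1])
```

```text
(no output)
```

View pics/a4.png

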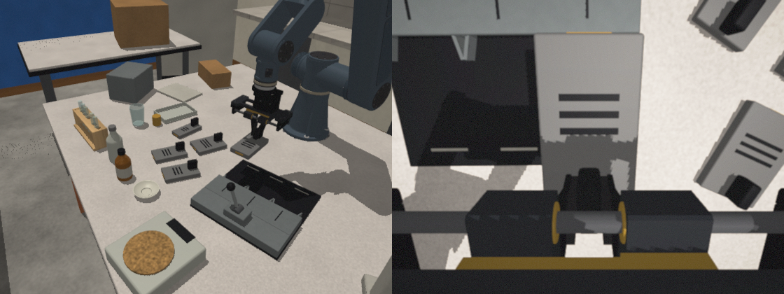

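The pack is held level at the jaws and the bay is clear. The tray centre is about (0.454, -0.412) with yaw about 1.4°, so I'm carrying it there.

step_arm(
  targets=[
    [-1, 0.0, -0.15, 0, -0.03],
    [-1, 0, -0.3, 0, -0.06],
    [-1, 0, -0.45, 0, -0.09],
    [-1, 0, -0.6, 0, -0.097],
    [-1, 0, -0.75, 0, -0.097],
    [-1, 0, -0.9, 0, -0.097],
    [-1, 0, -1, 0, -0.097],
    [-1, 0, -1, 0, -0.097],
  ],
)

```text
time_s: 8.45
position: [0.4179, -0.1332, 0.1645]
tcp_rot: [[1.0, 0.018, -0.003], [0.018, -1.0, 0.001], [-0.003, -0.001, -1.0]]
force: [0.6, 0.2, -1.4]
opening: 0.181
grasp_force: 30.0
```

step_arm(
  targets=[
    [-1, -0.02, -0.15, 0, 0],
    [-1, -0.03, -0.3, 0, 0],
    [-1, -0.04, -0.45, 0, 0],
    [-1, -0.05, -0.6, 0, 0],
    [-1, -0.05, -0.75, 0, 0],
    [-1, -0.05, -0.9, 0, 0],
    [-1, -0.05, -1, 0, 0],
    [-1, -0.05, -1, 0, 0],
    [-1, -0.05, -1, 0, 0],
  ],
)

```text
time_s: 9.35
position: [0.4047, -0.3784, 0.1642]
tcp_rot: [[1.0, 0.022, -0.003], [0.022, -1.0, 0.006], [-0.003, -0.006, -1.0]]
force: [0.5, 0.6, -2.4]
opening: 0.183
grasp_force: 30.0
```

Run:
```python
from h import *
s=read_state(); print(s['position'],s['tcp_rot'].round(3).tolist(),s['opening'],s['grasp_force'])
t=snap('top','t5'); c=snap('wrist','w5')
for p in [(.5445,-.3535,.022),(.5445,-.4695,.022),(.3645,-.3535,.022),(.3645,-.4695,.022)]: print(proj(c,p).round(0))
cv2.imwrite('pics/a5.png',np.hstack([cv2.resize(t['color'],None,fx=.7,fy=.7),cv2.resize(c['color'],None,fx=.7,fy=.7)])[:,:,::-1])
```

```text
[ 0.40468315 -0.37835472  0.16416362] [[1.0, 0.022, -0.003], [0.022, -1.0, 0.006], [-0.003, -0.006, -1.0]] 0.183432659356339 29.99487387947738
[256.  17.]
[409.  20.]
[256. 237.]
[382. 240.]
```

View pics/a5.png

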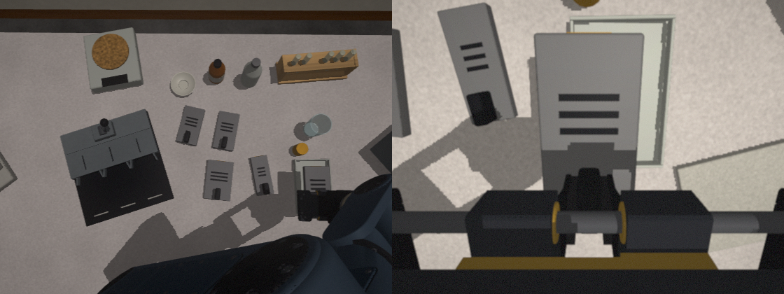

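step_arm(
  targets=[
    [-1, 0.017, -0.139, 0, 0],
    [-1, 0.017, -0.139, -0.15, 0],
    [-1, 0.017, -0.139, -0.3, 0],
    [-1, 0.017, -0.139, -0.4, 0],
    [-1, 0.017, -0.139, -0.46, 0],
    [-1, 0.017, -0.139, -0.497, 0],
    [-1, 0.017, -0.139, -0.497, 0],
    [-1, 0.017, -0.139, -0.5, 0],
  ],
)

```text
time_s: 10.25
position: [0.4106, -0.4156, 0.0425]
tcp_rot: [[1.0, 0.023, 0.001], [0.023, -1.0, -0.002], [0.001, 0.002, -1.0]]
force: [0.1, -0.0, -2.1]
opening: 0.177
grasp_force: 30.0
```

step_arm(
  targets=[
    [-1, 0, 0, -0.008, 0],
    [-1, 0, 0, -0.012, 0],
    [-1, 0, 0, -0.012, 0],
  ],
)

```text
time_s: 10.55
position: [0.4101, -0.4154, 0.0391]
tcp_rot: [[1.0, 0.023, 0.001], [0.023, -1.0, -0.001], [0.001, 0.001, -1.0]]
force: [-0.1, -0.1, -2.8]
opening: 0.183
grasp_force: 3.4
```

The grip slackened just as the pack reached the floor, so no harm done. Releasing and lifting.

step_arm(
  targets=[
    [-0.2, 0, 0, 0, 0],
    [-0.2, 0, 0, 0, 0],
    [-0.2, 0, 0, 0, 0],
    [-0.2, 0, 0, 0.2, 0],
    [-0.2, 0, 0, 0.4, 0],
    [-0.2, 0, 0.2, 0.6, 0],
    [-0.2, 0, 0.4, 0.7, 0],
    [-0.2, 0, 0.6, 0.7, 0],
    [-0.2, 0, 0.8, 0.7, 0],
    [-0.2, 0, 1, 0.7, 0],
    [-0.2, 0, 1, 0.7, 0],
  ],
)

```text
time_s: 11.65
position: [0.4083, -0.1609, 0.2138]
tcp_rot: [[1.0, 0.025, -0.001], [0.025, -1.0, 0.002], [-0.001, -0.002, -1.0]]
force: [-0.1, -0.2, 0.5]
opening: 0.4
grasp_force: 0.0
```

Run:
```python
from m import *
s=read_state(); print(s['position'],s['joint_positions'].round(1))
t=snap('top','t6')
for o in packs(t): print(*o)
print(proj(t,(.632,.2535,.129)))
for p in [(.50,-.36),(.455,-.412)]: print(proj(t,(*p,.022)))
cv2.imwrite('pics/a6.png',cv2.resize(t['color'][100:350,60:500],None,fx=1.8,fy=1.8)[:,:,::-1])
```

```text
[ 0.40826315 -0.16086795  0.21383588] [-3.620e+01  1.750e+01  1.088e+02  1.000e-01  5.390e+01  5.230e+01]
[546. 223.] [ 562. -618.] [107.3 216.2] 86.4 [ 0.58862082 -0.64409369]
[322. 188.] [ 633. -120.] [ 75.  135.4] 80.0 [ 0.58846378 -0.11217219]
[271. 180.] [649.   2.] [ 75. 136.] 77.5 [0.61701632 0.00637277]
[168. 120.] [802. 266.] [ 55.7 188. ] 11.2 [0.79875066 0.26451525]
[307. 104.] [841. -84.] [ 67.2 103.9] 62.8 [ 0.86288893 -0.08845351]
[355. 107.] [ 836. -205.] [ 71.2 132.4] 52.0 None
[438. 100.] [ 864. -426.] [101.1 306. ] 5.5 None
[157.  74.] [918. 297.] [136.1 136.2] 0.7 None
[151.70743102 174.46449707]
[424.7432201  245.13277962]
[448.01523863 265.24483971]
```

View pics/a6.png

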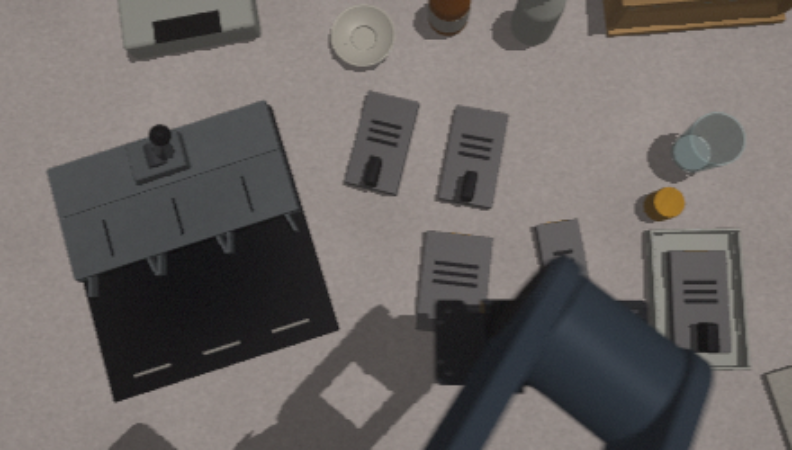

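The charged pack lies flat in the tray. The lever ball is at full-frame pixel (149,175). I'll measure its angle and both flats precisely.

Run:
```python
from m import *
def ball(n):
    c=dict(np.load(f'pics/{n}.npz')); g=cv2.cvtColor(c['color'],cv2.COLOR_RGB2GRAY)
    b=(g<45).astype(np.uint8); b[:,:105]=0;b[:,165:]=0;b[:165]=0;b[200:]=0
    b=cv2.morphologyEx(b,cv2.MORPH_OPEN,np.ones((5,5)))
    n,l,st,ct=cv2.connectedComponentsWithStats(b); print(st[1:].tolist(),ct[1:].round(1).tolist()); k=1+st[1:,4].argmax()
    return ray(c,ct[k],.129)[:2]
a,b=ball('top1'),ball('t6'); print(a,b,np.hypot(*(a-b)))
for n in ('w0',):
    c=dict(np.load('pics/w0.npz')); g=cv2.cvtColor(c['color'],cv2.COLOR_RGB2GRAY); print(g[60,200:330:4],g[100,300:430:4])
```

```text
[[114, 180, 11, 11, 107], [121, 191, 9, 9, 72]] [[119.0, 184.9], [125.0, 195.1]]
[[144, 170, 10, 11, 101]] [[148.6, 175.1]]
[0.60774689 0.32321304] [0.63039456 0.26012359] 0.06703130466369059
[184 186 186 185 184 106 117 116 118 117 105  60  34  44  41  42  35 119
 121 119 117 122 121 124 141 189 188 189 189 189 183 192 188] [184 191 186 197 194 192 118  74 127 127 129 127 118  70  86  42  46  91
 127 127 125 124 125 128 125 159 189 189 186 188 196 186 181]
```

The lever moved only about 67 of 77 mm, too close to the 0.15 rad limit, so I'll go back and push it fully to the stop.

step_arm(
  targets=[
    [-1, 0.4, 0.96, 0, 0.098],
    [-1, 0.4, 0.96, 0, 0.098],
    [-1, 0.4, 0.96, 0, 0.098],
    [-1, 0.4, 0.96, 0, 0.098],
    [-1, 0.4, 0.96, 0, 0.098],
    [-1, 0.4, 0.96, 0, 0.098],
    [-1, 0.4, 0.96, 0, 0.098],
  ],
)

```text
time_s: 12.4
position: [0.5105, 0.0761, 0.2135]
tcp_rot: [[0.945, 0.328, 0.0], [0.328, -0.945, -0.0], [0.0, 0.0, -1.0]]
force: [0.2, -1.2, -0.2]
opening: 0.008
grasp_force: 0.0
```

step_arm(
  targets=[
    [-1, 0.408, 0.96, 0, 0],
    [-1, 0.408, 0.96, 0, 0],
    [-1, 0.408, 0.96, 0, 0],
    [-1, 0.408, 0.96, 0, 0],
    [-1, 0.408, 0.96, 0, 0],
    [-1, 0.408, 0.96, 0, 0],
    [-1, 0.408, 0.96, -0.2, 0],
    [-1, 0.408, 0.96, -0.356, 0],
    [-1, 0.408, 0.96, -0.356, 0],
    [-1, 0.408, 0.96, -0.356, 0],
  ],
)

```text
time_s: 13.4
position: [0.6121, 0.3126, 0.1243]
tcp_rot: [[0.947, 0.323, -0.002], [0.323, -0.947, -0.001], [-0.002, 0.0, -1.0]]
force: [0.6, 0.2, 0.9]
opening: 0.003
grasp_force: 0.0
```

step_arm(
  targets=[
    [-1, 0.02, -0.06, 0, 0],
    [-1, 0.035, -0.1, 0, 0],
    [-1, 0.045, -0.13, 0, 0],
    [-1, 0.051, -0.148, 0, 0],
    [-1, 0.055, -0.16, 0, 0],
    [-1, 0.055, -0.16, 0, 0],
  ],
)

```text
time_s: 14.0
position: [0.6261, 0.2748, 0.125]
tcp_rot: [[0.946, 0.324, 0.001], [0.324, -0.946, 0.0], [0.001, -0.0, -1.0]]
force: [-0.1, 0.1, -0.8]
opening: 0.007
grasp_force: 0.0
```

step_arm(
  targets=[
    [-1, 0.004, -0.011, 0, 0],
    [-1, 0.008, -0.023, 0, 0],
    [-1, 0.008, -0.023, 0, 0],
  ],
)

```text
time_s: 14.3
position: [0.6261, 0.274, 0.1249]
tcp_rot: [[0.946, 0.324, -0.002], [0.324, -0.946, 0.008], [0.001, -0.008, -1.0]]
force: [-2.8, 11.5, 1.6]
opening: 0.005
grasp_force: 5.9
```

The lever is now against its stop (11 N). On to the first flat.

step_arm(
  targets=[
    [-0.2, -0.013, 0.038, 0, 0],
    [-0.2, -0.013, 0.038, 0.2, 0],
    [-0.2, -0.013, 0.038, 0.4, 0],
    [-0.2, -0.08, -0.2, 0.4, -0.04],
    [-0.2, -0.08, -0.4, 0.4, -0.08],
    [-0.2, -0.08, -0.6, 0.4, -0.12],
    [-0.2, -0.08, -0.8, 0.4, -0.16],
    [-0.2, -0.08, -1, 0.4, -0.175],
    [-0.2, -0.08, -1, 0.4, -0.175],
    [-0.2, -0.08, -1, 0.4, -0.175],
  ],
)

```text
time_s: 15.3
position: [0.6076, 0.017, 0.2244]
tcp_rot: [[0.975, -0.22, -0.001], [-0.22, -0.975, -0.001], [-0.001, 0.001, -1.0]]
force: [-0.2, 0.2, 0.2]
opening: 0.399
grasp_force: 0.0
```

```bash
cat > pk.py <<'E'
from h import *
def blobs(c,lo=None):
    """pack top faces in a wrist view: grey mask -> rect; grip black blob -> rect"""
    g=cv2.GaussianBlur(cv2.cvtColor(c['color'],cv2.COLOR_RGB2GRAY),(3,3),0)
    m=(g<152).astype(np.uint8); m[265:]=0
    m=cv2.morphologyEx(m,cv2.MORPH_OPEN,np.ones((3,3)))
    for k in cv2.findContours(m,cv2.RETR_EXTERNAL,cv2.CHAIN_APPROX_NONE)[0]:
        if cv2.contourArea(k)<2000: continue
        w=np.array([ray(c,p,.018)[:2]*1000 for p in k[:,0].astype(float)],np.float32); r=cv2.minAreaRect(w)
        print('px',k[:,0].mean(0).round(),cv2.boundingRect(k),'c',np.round(r[0],1),np.round(r[1],1),round(r[2],2))
E
python3 - <<'E'
from pk import *
s=read_state(); print(s['position'],s['tcp_rot'].round(3)[:2].tolist())
c=snap('wrist','w7'); blobs(c); print(proj(c,(.6056,.0112,.052)), proj(c,(.6495,.0015,.018)))
E
```

```text
[0.60759636 0.01702365 0.22436073] [[0.975, -0.22, -0.001], [-0.22, -0.975, -0.001]]
px [403. 242.] (358, 215, 87, 50) c [506.5 -97.9] [96.  61.4] 83.36
px [526. 221.] (484, 170, 76, 95) c [ 496.5 -233.9] [122.   69.2] 10.8
px [190. 188.] (0, 67, 325, 198) c [643.7 151.5] [362.1 208.6] 77.31
px [407. 121.] (365, 53, 86, 141) c [ 631.2 -116.3] [ 79.8 137.6] 80.56
px [33. 31.] (0, 0, 77, 70) c [797.6 214.6] [33.4 92.5] 12.02
[288.03913253 187.82896254] [287.41900253 136.59582785]
```

View pics/w7.png

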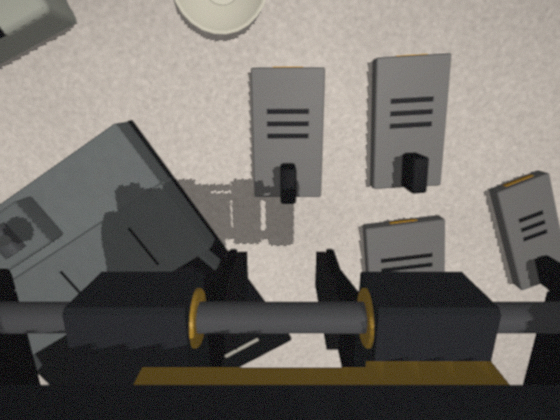

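Target flat: top face spans (251,67)–(324,196), grip top at (288,183), matching the prediction of (288,188). The dock is at the left; the second flat's grip is at (414,170).

```bash
cat > ax.py <<'E'
from h import *
def axis(c,rows,xl,xr,z=.018,thr=152):
    "mid-line of a pack's top face from its left and right edges on image rows"
    g=cv2.GaussianBlur(cv2.cvtColor(c['color'],cv2.COLOR_RGB2GRAY),(3,3),0).astype(float); P=[];W=[]
    for y in rows:
        e=[]
        for a,b in (xl,xr):
            d=np.abs(np.diff(g[y,a:b])); e.append(ray(c,(a+d.argmax()+.5,y),z)[:2])
        P.append((e[0]+e[1])/2); W.append(np.hypot(*(e[0]-e[1])))
    vx,vy,x,y=cv2.fitLine(np.array(P,np.float32),cv2.DIST_HUBER,0,.001,.001).ravel()
    if vx<0: vx,vy=-vx,-vy
    return np.array([x,y]),np.array([vx,vy]),np.degrees(np.arctan2(vy,vx)),np.median(W)
E
python3 - <<'E'
from ax import *
c=dict(np.load('pics/w7.npz'))
p,v,a,w=axis(c,range(74,160,3),(240,262),(314,334)); print(p,a,w)
f=ray(c,(288,67),.018)[:2]; o=p+v*((f-p)@v-.065); print('origin',o,'grip',o-.045*v)
E
```

```text
[ 6.6196316e-01 -1.4394478e-04] -12.658355 0.07384389839265283
origin [0.6504062  0.00245171] grip [0.60649996 0.01231287]
```

step_arm(
  targets=[
    [-0.2, -0.004, -0.019, -0.2, 0],
    [-0.2, -0.004, -0.019, -0.4, 0],
    [-0.2, -0.004, -0.019, -0.6, 0],
    [-0.2, -0.004, -0.019, -0.7, 0],
    [-0.2, -0.004, -0.019, -0.755, 0],
    [-0.2, -0.004, -0.019, -0.755, 0],
    [-1, -0.004, -0.019, -0.755, 0],
    [-1, -0.004, -0.019, -0.755, 0],
    [-1, -0.004, -0.019, -0.755, 0],
    [-1, -0.004, -0.019, -0.755, 0],
    [-1, -0.004, -0.019, -0.755, 0],
  ],
)

```text
time_s: 16.45
position: [0.6078, 0.0136, 0.0377]
tcp_rot: [[0.976, -0.217, 0.003], [-0.217, -0.976, -0.001], [0.003, 0.0, -1.0]]
force: [-1.3, -1.9, 6.2]
opening: 0.182
grasp_force: 29.7
```

Gripped. Lifting and carrying it to the front of the right bay, with yaw matched to the charged pack's extraction line.

step_arm(
  targets=[
    [-1, 0, 0, 0.15, 0],
    [-1, 0, 0, 0.4, 0],
    [-1, -0.15, 0.05, 0.4, 0.03],
    [-1, -0.3, 0.15, 0.4, 0.06],
    [-1, -0.45, 0.22, 0.4, 0.1],
    [-1, -0.6, 0.3, 0.4, 0.14],
    [-1, -0.75, 0.38, 0.4, 0.174],
    [-1, -0.813, 0.406, 0.4, 0.174],
    [-1, -0.813, 0.406, 0.4, 0.174],
    [-1, -0.813, 0.406, 0.4, 0.174],
    [-1, -0.813, 0.406, 0.4, 0.174],
  ],
)

```text
time_s: 17.55
position: [0.4058, 0.1155, 0.1361]
tcp_rot: [[0.947, 0.321, 0.003], [0.321, -0.947, 0.0], [0.003, 0.001, -1.0]]
force: [-0.6, 0.4, -3.1]
opening: 0.177
grasp_force: 30.0
```

Run:
```python
from h import *
s=read_state(); print(s['position'],s['tcp_rot'].round(4).tolist(),s['opening'],s['grasp_force'],s['force'])
c=snap('wrist','w8')
```

```text
[0.40579122 0.11550427 0.13613444] [[0.9471, 0.3208, 0.0032], [0.3208, -0.9471, 0.0001], [0.0031, 0.001, -1.0]] 0.17717635056931358 29.99971641227603 [-0.57650596  0.42685404 -3.14809818]
```

View pics/w8.png

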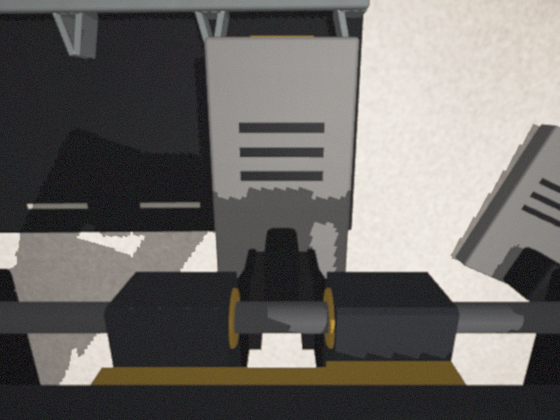

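The pack is square to the bay, above the deck. Lowering onto the deck.

step_arm(
  targets=[
    [-1, -0.003, 0, -0.15, 0],
    [-1, -0.004, -0.002, -0.28, 0],
    [-1, -0.004, -0.002, -0.34, 0],
    [-1, -0.004, -0.002, -0.36, 0],
    [-1, -0.004, -0.002, -0.364, 0],
    [-1, -0.004, -0.002, -0.366, 0],
    [-1, -0.004, -0.002, -0.366, 0],
  ],
)

```text
time_s: 18.3
position: [0.4024, 0.1147, 0.0453]
tcp_rot: [[0.947, 0.321, -0.001], [0.321, -0.947, -0.0], [-0.001, 0.0, -1.0]]
force: [-3.4, -2.9, 8.5]
opening: 0.183
grasp_force: 30.0
```

step_arm(
  targets=[
    [-1, 0.045, 0.013, 0.003, 0],
    [-1, 0.09, 0.028, 0.003, 0],
    [-1, 0.135, 0.043, 0.003, 0],
    [-1, 0.18, 0.059, 0.003, 0],
    [-1, 0.225, 0.074, 0.003, 0],
    [-1, 0.27, 0.09, 0.003, 0],
    [-1, 0.315, 0.105, 0.003, 0],
    [-1, 0.36, 0.12, 0.003, 0],
    [-1, 0.36, 0.12, 0.003, 0],
  ],
)

```text
time_s: 19.2
position: [0.4953, 0.146, 0.0453]
tcp_rot: [[0.947, 0.322, 0.004], [0.322, -0.947, 0.0], [0.004, 0.001, -1.0]]
force: [2.1, 1.0, 2.9]
opening: 0.182
grasp_force: 30.0
```

step_arm(
  targets=[
    [-1, 0.03, 0.01, 0, 0],
    [-1, 0.055, 0.019, 0, 0],
    [-1, 0.068, 0.023, 0, 0],
    [-1, 0.076, 0.026, 0, 0],
    [-1, 0.08, 0.027, 0, 0],
  ],
)

```text
time_s: 19.7
position: [0.5089, 0.1516, 0.0453]
tcp_rot: [[0.947, 0.322, -0.008], [0.322, -0.947, -0.001], [-0.008, -0.001, -1.0]]
force: [-8.6, -3.4, 9.6]
opening: 0.183
grasp_force: 30.0
```

step_arm(
  targets=[
    [-1, 0.015, 0.005, 0, 0],
    [-1, 0.03, 0.01, 0, 0],
    [-1, 0.03, 0.01, 0, 0],
  ],
)

```text
time_s: 20.0
position: [0.5122, 0.1529, 0.0452]
tcp_rot: [[0.946, 0.323, -0.017], [0.323, -0.946, -0.004], [-0.017, -0.002, -1.0]]
force: [-13.0, -8.0, 14.8]
opening: 0.182
grasp_force: 30.0
```

step_arm(
  targets=[
    [-1, 0.012, 0.004, 0.006, 0],
    [-1, 0.024, 0.008, 0.008, 0],
    [-1, 0.024, 0.008, 0.008, 0],
  ],
)

```text
time_s: 20.3
position: [0.5125, 0.1531, 0.0452]
tcp_rot: [[0.945, 0.325, -0.03], [0.325, -0.946, -0.007], [-0.031, -0.003, -1.0]]
force: [-17.2, -13.5, 8.4]
opening: 0.183
grasp_force: 30.0
```

It advanced only 0.4 mm while the force rose to 22 N, so it is against the wall. Relaxing, opening, lifting and checking.

step_arm(
  targets=[
    [-1, -0.03, -0.01, 0, 0],
    [-1, -0.04, -0.013, 0, 0],
    [-0.2, -0.04, -0.013, 0, 0],
    [-0.2, -0.04, -0.013, 0, 0],
    [-0.2, -0.04, -0.013, 0, 0],
    [-0.2, -0.04, -0.013, 0.2, 0],
    [-0.2, -0.04, -0.013, 0.4, 0],
    [-0.2, -0.04, -0.013, 0.6, 0],
    [-0.2, -0.04, -0.013, 0.73, 0],
    [-0.2, -0.04, -0.013, 0.73, 0],
    [-0.2, -0.04, -0.013, 0.73, 0],
  ],
)

```text
time_s: 21.4
position: [0.517, 0.1537, 0.2309]
tcp_rot: [[0.947, 0.322, 0.004], [0.322, -0.947, 0.0], [0.004, 0.001, -1.0]]
force: [-0.8, 0.3, -0.5]
opening: 0.398
grasp_force: 0.0
```

Run:
```python
from m import *
s=read_state(); print(s['position'])
c=snap('wrist','w9')
w=dict(np.load('pics/w3.npz'))
cv2.imwrite('pics/a9.png',np.hstack([cv2.resize(x['color'][100:270,180:380],None,fx=1.9,fy=1.9,interpolation=cv2.INTER_CUBIC) for x in (w,c)])[:,:,::-1])
for n,x in (('w3',w),('w9',c)): # deck row where the pack rear edge is, in world
    g=cv2.GaussianBlur(cv2.cvtColor(x['color'],cv2.COLOR_RGB2GRAY),(3,3),0)
    print(n,[ (col,g[140:225:3,col].tolist()) for col in (300,)])
t=snap('top','t9')
for o in packs(t): print(*o)
```

```text
[0.51704079 0.1536833  0.23085969]
w3 [(300, [148, 147, 148, 147, 147, 147, 144, 144, 154, 153, 153, 152, 153, 154, 153, 154, 152, 151, 152, 151, 151, 148, 71, 49, 48, 46, 48, 46, 46])]
w9 [(300, [145, 147, 147, 147, 146, 146, 144, 143, 145, 153, 153, 153, 152, 151, 153, 153, 153, 151, 150, 149, 151, 123, 50, 47, 47, 48, 46, 47, 46])]
[446. 267.] [ 450. -410.] [131.   84.4] 1.6 [ 0.41502617 -0.41073428]
[311. 257.] [466. -97.] [ 93.7 133.3] 84.9 [ 0.42902662 -0.09443425]
[372. 251.] [ 485. -240.] [132.8  65. ] 10.8 [ 0.44152599 -0.24735932]
[546. 223.] [ 562. -618.] [107.3 216.2] 86.4 [ 0.5729817  -0.63469072]
[446. 182.] [ 652. -415.] [ 66.6 132.4] 24.1 None
[322. 187.] [ 634. -120.] [ 77.8 136.6] 80.0 [ 0.60055859 -0.115446  ]
[307. 104.] [841. -85.] [ 69.9 106. ] 60.2 [ 0.86297149 -0.08802961]
[355. 107.] [ 835. -204.] [ 72.5 134.2] 50.7 None
[157.  74.] [917. 298.] [138.8 138.6] 0.7 None
```

View pics/a9.png

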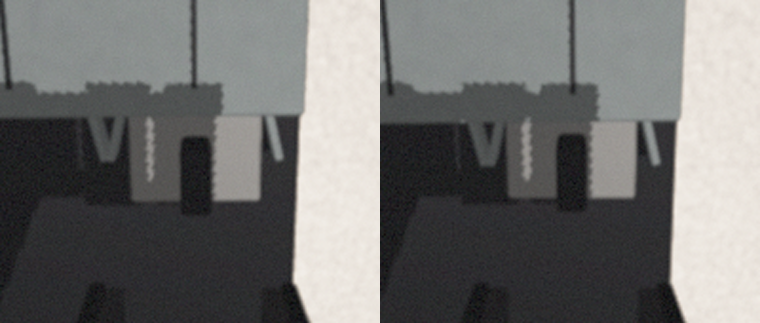

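The inserted pack shows less length in front of the roof (right, rows 121–198) than the charged one did (left, 115–201), so it is at least as deep. On to the second flat.

step_arm(
  targets=[
    [-0.2, 0.06, -0.2, 0, -0.04],
    [-0.2, 0.12, -0.4, 0, -0.08],
    [-0.2, 0.18, -0.6, 0, -0.12],
    [-0.2, 0.24, -0.8, 0, -0.159],
    [-0.2, 0.29, -1, 0, -0.159],
    [-0.2, 0.29, -1, 0, -0.159],
    [-0.2, 0.29, -1, 0, -0.159],
    [-0.2, 0.29, -1, 0, -0.159],
  ],
)

```text
time_s: 22.3
position: [0.5872, -0.0955, 0.2279]
tcp_rot: [[0.985, -0.171, -0.004], [-0.171, -0.985, 0.002], [-0.004, -0.001, -1.0]]
force: [-0.2, 0.1, -0.1]
opening: 0.401
grasp_force: 0.0
```

Run:
```python
from pk import *
c=dict(np.load('pics/w9.npz')); X=np.array([.9455,.3256]); O=np.array([.506,.2505])
for p,z in (((300,203.5),.026),((300,163.5),.037)): print('dock x',(ray(c,p,z)[:2]-O)@X)
s=read_state(); print(s['position'],s['tcp_rot'].round(3)[:2].tolist())
c=snap('wrist','w10'); blobs(c); print(proj(c,(.5896,-.1125,.052)), proj(c,(.634,-.12,.018)))
```

```text
dock x -0.04587084049326434
dock x -0.000713633653620632
[ 0.58721954 -0.09545341  0.2279332 ] [[0.985, -0.171, -0.004], [-0.171, -0.985, 0.002]]
px [420. 226.] (379, 180, 79, 85) c [ 501.3 -235.5] [110.   65.5] 10.57
px [534. 193.] (502, 125, 58, 140) c [ 514.1 -358.3] [166.5  57.3] 3.87
px [190. 189.] (0, 60, 341, 205) c [616.4  30.5] [391.7 217.1] 80.17
px [546.  48.] (522, 0, 38, 112) c [ 659.5 -359.5] [106.8  35.4] 3.87
[299.16714689 180.43706836] [298.04430491 129.62892736]
```

View pics/w10.png

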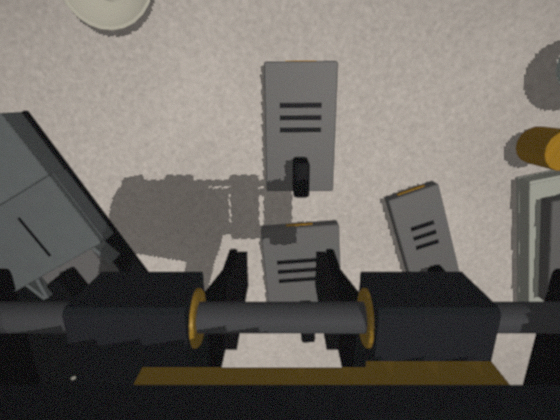

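Second flat: top face (264,61)–(337,190), grip at (300,177). The first flat's rear edge measures 45 mm in front of the roof edge, so it is home.

Run:
```python
from ax import *
c=dict(np.load('pics/w10.npz'))
p,v,a,w=axis(c,range(68,150,3),(256,274),(324,346)); print(p,a,w)
f=ray(c,(300,61),.018)[:2]; o=p+v*((f-p)@v-.065); print('origin',o,'grip',o-.045*v)
```

```text
[ 0.6538856 -0.1237089] -9.53393 0.0748461788263469
origin [ 0.63359658 -0.12030133] grip [ 0.58921814 -0.11284791]
```

step_arm(
  targets=[
    [-0.2, 0.008, -0.07, -0.2, 0.002],
    [-0.2, 0.008, -0.07, -0.4, 0.002],
    [-0.2, 0.008, -0.07, -0.6, 0.002],
    [-0.2, 0.008, -0.07, -0.7, 0.002],
    [-0.2, 0.008, -0.07, -0.764, 0.002],
    [-0.2, 0.008, -0.07, -0.764, 0.002],
    [-1, 0.008, -0.07, -0.764, 0.002],
    [-1, 0.008, -0.07, -0.764, 0.002],
    [-1, 0.008, -0.07, -0.764, 0.002],
    [-1, 0.008, -0.07, -0.764, 0.002],
    [-1, 0.008, -0.07, -0.764, 0.002],
  ],
)

```text
time_s: 23.45
position: [0.5914, -0.1145, 0.0401]
tcp_rot: [[0.986, -0.165, 0.003], [-0.165, -0.986, -0.001], [0.003, 0.001, -1.0]]
force: [-0.1, -0.2, 6.9]
opening: 0.181
grasp_force: 30.0
```

step_arm(
  targets=[
    [-1, 0, 0, 0.15, 0],
    [-1, 0, 0, 0.4, 0],
    [-1, -0.1, 0.12, 0.4, 0.03],
    [-1, -0.2, 0.26, 0.4, 0.06],
    [-1, -0.3, 0.4, 0.4, 0.1],
    [-1, -0.4, 0.54, 0.4, 0.14],
    [-1, -0.5, 0.68, 0.4, 0.157],
    [-1, -0.6, 0.82, 0.4, 0.157],
    [-1, -0.65, 0.95, 0.4, 0.157],
    [-1, -0.65, 0.95, 0.4, 0.157],
    [-1, -0.65, 0.95, 0.4, 0.157],
  ],
)

```text
time_s: 24.55
position: [0.4274, 0.124, 0.1386]
tcp_rot: [[0.946, 0.324, -0.0], [0.324, -0.946, -0.0], [-0.0, 0.0, -1.0]]
force: [1.1, 0.2, -3.2]
opening: 0.179
grasp_force: 30.0
```

step_arm(
  targets=[
    [-1, -0.11, 0.165, 0, 0],
    [-1, -0.218, 0.328, 0, 0],
    [-1, -0.218, 0.328, 0, 0],
    [-1, -0.218, 0.328, 0, 0],
    [-1, -0.218, 0.328, 0, 0],
  ],
)

```text
time_s: 25.05
position: [0.3752, 0.2047, 0.1387]
tcp_rot: [[0.947, 0.32, 0.002], [0.32, -0.947, 0.0], [0.002, 0.0, -1.0]]
force: [0.6, 1.0, -3.7]
opening: 0.184
grasp_force: 30.0
```

Run:
```python
from h import *
s=read_state(); print(s['position'],s['tcp_rot'].round(4).tolist(),s['grasp_force'])
c=snap('wrist','w11')
```

```text
[0.37518074 0.20468034 0.13866404] [[0.9473, 0.3204, 0.0019], [0.3204, -0.9473, 0.0001], [0.0018, 0.0005, -1.0]] 29.97938632965088
```

View pics/w11.png

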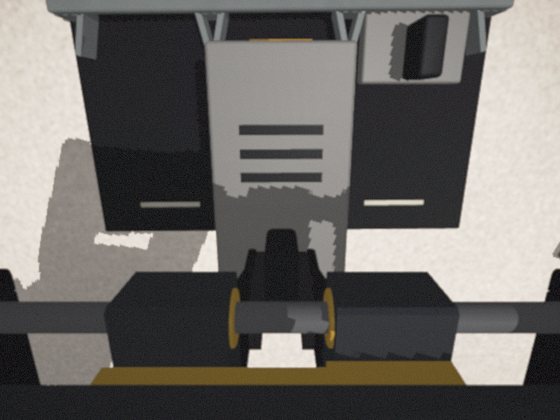

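Pack square in front of the mid bay; the first flat is seated at its right. Lowering.

step_arm(
  targets=[
    [-1, -0.002, 0.007, -0.15, 0],
    [-1, -0.002, 0.007, -0.28, 0],
    [-1, -0.002, 0.007, -0.34, 0],
    [-1, -0.002, 0.007, -0.36, 0],
    [-1, -0.002, 0.007, -0.364, 0],
    [-1, -0.002, 0.007, -0.366, 0],
    [-1, -0.002, 0.007, -0.366, 0],
  ],
)

```text
time_s: 25.8
position: [0.3729, 0.2057, 0.0479]
tcp_rot: [[0.947, 0.32, -0.001], [0.32, -0.947, -0.001], [-0.001, 0.0, -1.0]]
force: [-3.1, -4.7, 4.4]
opening: 0.187
grasp_force: 30.0
```

step_arm(
  targets=[
    [-1, 0.045, 0.015, 0.003, 0],
    [-1, 0.09, 0.03, 0.003, 0],
    [-1, 0.135, 0.045, 0.003, 0],
    [-1, 0.18, 0.061, 0.003, 0],
    [-1, 0.225, 0.076, 0.003, 0],
    [-1, 0.27, 0.092, 0.003, 0],
    [-1, 0.315, 0.107, 0.003, 0],
    [-1, 0.36, 0.122, 0.003, 0],
    [-1, 0.36, 0.122, 0.003, 0],
  ],
)

```text
time_s: 26.7
position: [0.4607, 0.2364, 0.0478]
tcp_rot: [[0.947, 0.322, -0.006], [0.322, -0.947, -0.003], [-0.007, 0.001, -1.0]]
force: [-2.1, -3.3, 1.0]
opening: 0.182
grasp_force: 30.0
```

step_arm(
  targets=[
    [-1, 0.03, 0.01, 0, 0],
    [-1, 0.055, 0.019, 0, 0],
    [-1, 0.075, 0.025, 0, 0],
    [-1, 0.09, 0.03, 0, 0],
    [-1, 0.1, 0.034, 0.004, 0],
    [-1, 0.11, 0.037, 0.006, 0],
    [-1, 0.11, 0.037, 0.006, 0],
  ],
)

```text
time_s: 27.4
position: [0.4822, 0.2437, 0.0478]
tcp_rot: [[0.946, 0.324, -0.019], [0.323, -0.946, -0.007], [-0.021, 0.001, -1.0]]
force: [-11.2, -10.2, 4.0]
opening: 0.185
grasp_force: 30.0
```

step_arm(
  targets=[
    [-1, 0.01, 0.004, 0, 0],
    [-1, 0.02, 0.007, 0.004, 0],
    [-1, 0.025, 0.009, 0.004, 0],
  ],
)

```text
time_s: 27.7
position: [0.4825, 0.2437, 0.0481]
tcp_rot: [[0.945, 0.324, -0.032], [0.324, -0.946, -0.012], [-0.034, 0.001, -0.999]]
force: [-19.2, -15.7, 7.9]
opening: 0.178
grasp_force: 30.0
```

At the wall: no further travel while the force rises to 25 N. Releasing.

step_arm(
  targets=[
    [-1, -0.03, -0.01, 0, 0],
    [-1, -0.04, -0.013, 0, 0],
    [-0.2, -0.04, -0.013, 0, 0],
    [-0.2, -0.04, -0.013, 0, 0],
    [-0.2, -0.04, -0.013, 0, 0],
    [-0.2, -0.04, -0.013, 0.2, 0],
    [-0.2, -0.04, -0.013, 0.4, 0],
    [-0.2, -0.04, -0.013, 0.6, 0],
    [-0.2, -0.04, -0.013, 0.73, 0],
    [-0.2, -0.04, -0.013, 0.73, 0],
    [-0.2, -0.04, -0.013, 0.73, 0],
  ],
)

```text
time_s: 28.8
position: [0.4876, 0.2463, 0.2341]
tcp_rot: [[0.947, 0.322, 0.004], [0.322, -0.947, 0.001], [0.004, 0.0, -1.0]]
force: [-0.1, -0.8, -0.4]
opening: 0.402
grasp_force: 0.0
```

Run:
```python
from h import *
s=read_state(); print(s['position'])
c=snap('wrist','w12'); t=snap('top','t12')
g=cv2.GaussianBlur(cv2.cvtColor(c['color'],cv2.COLOR_RGB2GRAY),(3,3),0).astype(float)
X=np.array([.9455,.3256]); Y=np.array([-.3256,.9455]);O=np.array([.506,.2505])
for x,y in ((-.045,.02),(-.045,-.02),(-.045,-.115),(-.045,-.075)):
    u=proj(c,(*(O+x*X+y*Y),.026)); col=int(round(u[0])); r0=int(u[1]); d=np.abs(np.diff(g[r0-15:r0+15,col])); e=r0-15+d.argmax()+.5
    print('predicted',u.round(1),'edge row',e,'grad',d.max(),'dock x',((ray(c,(col,e),.026)[:2]-O)@X).round(4))
for y in (.06,.0,-.095):
    u=proj(c,(*(O+y*Y),.037)); col=int(round(u[0])); r0=int(u[1]); d=np.abs(np.diff(g[r0-12:r0+12,col])); e=r0-12+d.argmax()+.5
    print('roof edge dock x',((ray(c,(col,e),.037)[:2]-O)@X).round(4))
cv2.imwrite('pics/a12.png',np.hstack([cv2.resize(c['color'],None,fx=.7,fy=.7),cv2.resize(t['color'],None,fx=.7,fy=.7)])[:,:,::-1])
```

```text
[0.4875794  0.24632944 0.23410187]
predicted [266. 204.] edge row 204.5 grad 12.0 dock x -0.0456
predicted [303.  203.9] edge row 205.5 grad 34.0 dock x -0.0469
predicted [390.7 203.5] edge row 204.5 grad 33.0 dock x -0.0461
predicted [353.8 203.7] edge row 204.5 grad 34.0 dock x -0.0459
roof edge dock x -0.0018
roof edge dock x -0.0082
roof edge dock x -0.0075
```

View pics/a12.png

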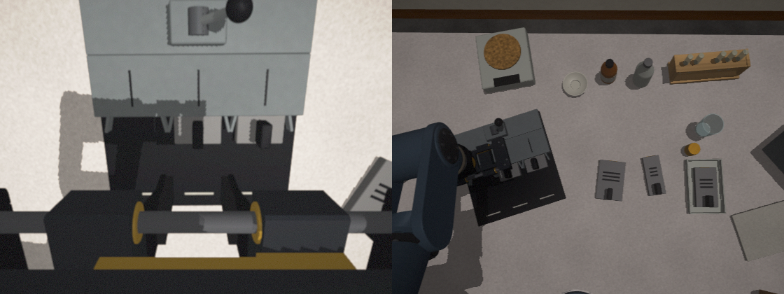

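Both seated packs end at the same depth (about 45 mm in front of the roof edge). The lever is off, and the other packs, tray, beaker and weight are in place. Now going to the lever's -y side to switch on.

step_arm(
  targets=[
    [-1, 0.15, -0.1, 0, 0],
    [-1, 0.3, -0.148, 0, 0],
    [-1, 0.5, -0.148, 0, 0],
    [-1, 0.638, -0.148, 0, 0],
    [-1, 0.638, -0.148, 0, 0],
    [-1, 0.638, -0.148, 0, 0],
    [-1, 0.638, -0.148, -0.2, 0],
    [-1, 0.638, -0.148, -0.436, 0],
    [-1, 0.638, -0.148, -0.436, 0],
    [-1, 0.638, -0.148, -0.436, 0],
  ],
)

```text
time_s: 29.9
position: [0.6433, 0.2089, 0.1215]
tcp_rot: [[0.947, 0.322, -0.007], [0.322, -0.947, -0.001], [-0.007, -0.001, -1.0]]
force: [0.3, 0.6, 0.2]
opening: 0.003
grasp_force: 0.0
```

step_arm(
  targets=[
    [-1, -0.033, 0.095, 0, 0],
    [-1, -0.052, 0.15, 0, 0],
    [-1, -0.072, 0.21, 0, 0],
    [-1, -0.092, 0.27, 0, 0],
    [-1, -0.111, 0.32, 0, 0],
    [-1, -0.124, 0.36, 0, 0],
    [-1, -0.132, 0.38, 0, 0],
    [-1, -0.137, 0.395, 0, 0],
    [-1, -0.137, 0.395, 0, 0],
  ],
)

```text
time_s: 30.8
position: [0.6124, 0.305, 0.1234]
tcp_rot: [[0.946, 0.323, -0.0], [0.323, -0.946, -0.006], [-0.002, 0.005, -1.0]]
force: [1.4, -7.5, 0.3]
opening: 0.007
grasp_force: 3.5
```

The stop is reached at the mirrored position with 7.5 N. Retreating and checking.

step_arm(
  targets=[
    [-1, 0.013, -0.038, 0, 0],
    [-1, 0.02, -0.06, 0.2, 0],
    [-1, 0.02, -0.06, 0.4, 0],
    [-1, -0.15, -0.3, 0.5, 0],
    [-1, -0.3, -0.5, 0.5, 0],
    [-1, -0.4, -0.7, 0.5, 0],
    [-1, -0.5, -0.9, 0.5, 0],
    [-1, -0.5, -0.95, 0.5, 0],
    [-1, -0.5, -0.95, 0.5, 0],
    [-1, -0.5, -0.95, 0.5, 0],
  ],
)

```text
time_s: 31.8
position: [0.4865, 0.0687, 0.249]
tcp_rot: [[0.948, 0.318, 0.0], [0.318, -0.948, 0.001], [0.0, -0.001, -1.0]]
force: [0.5, 0.3, 0.3]
opening: 0.009
grasp_force: 0.0
```

Run:
```python
from m import *
s=read_state(); print(s['position'],s['time_s'],s['force'])
t=snap('top','t13'); g=cv2.cvtColor(t['color'],cv2.COLOR_RGB2GRAY)
b=(g<45).astype(np.uint8); b[:,:105]=0;b[:,165:]=0;b[:165]=0;b[200:]=0
n,l,st,ct=cv2.connectedComponentsWithStats(cv2.morphologyEx(b,cv2.MORPH_OPEN,np.ones((5,5)))); print('ball now',ct[1:].round(1).tolist(),'on at start 119.0,184.9')
for o in packs(t): print(*o)
```

```text
[0.48653912 0.06870459 0.24903735] 31.8 [0.52957294 0.33344094 0.28217394]
ball now [[118.0, 185.1], [145.1, 186.1]] on at start 119.0,184.9
[446. 267.] [ 450. -410.] [130.9  84.1] 1.6 [ 0.41341744 -0.41067472]
[311. 257.] [466. -97.] [ 93.4 133.3] 84.8 [ 0.43191536 -0.09327305]
[372. 251.] [ 485. -240.] [132.4  64.8] 10.4 [ 0.44174611 -0.24756427]
[  8. 246.] [480. 623.] [135.8  58.8] 6.7 None
[546. 223.] [ 562. -618.] [107.3 216.2] 86.4 [ 0.57285643 -0.63569279]
[446. 182.] [ 652. -415.] [ 66.6 132.4] 24.1 None
[307. 104.] [841. -84.] [ 69.4 106. ] 60.2 [ 0.86290051 -0.08806127]
[355. 107.] [ 835. -204.] [ 72.5 134.2] 50.7 None
[157.  74.] [917. 298.] [138.8 138.6] 0.7 None
```

Run:
```python
from h import *
X=np.array([.9455,.3256]); Y=np.array([-.3256,.9455]);O=np.array([.506,.2505])
c=capture('wrist'); g=cv2.GaussianBlur(cv2.cvtColor(c['color'],cv2.COLOR_RGB2GRAY),(3,3),0).astype(float)
for y in (.02,-.02,-.115,-.075):
    u=proj(c,(*(O-.045*X+y*Y),.026)); col,r0=int(round(u[0])),int(u[1])
    if 0<col<560 and 15<r0<400:
        d=np.abs(np.diff(g[r0-15:r0+15,col])); e=r0-14.5+d.argmax(); print(u.round(),d.max(),'rear edge dock x',((ray(c,(col,e),.026)[:2]-O)@X).round(4))
print(hand_in())
```

```text
[110. 149.] 2.0 rear edge dock x -0.0306
[148. 149.] 16.0 rear edge dock x -0.0308
[236. 148.] 18.0 rear edge dock x -0.0398
[199. 149.] 16.0 rear edge dock x -0.0459
the job is handed in; nothing more can be done
None
```

The job is handed in, with no verdict returned. By my measurements the charged pack is flat in the tray, both 72 mm packs were pushed home to the end wall and the lever is on, but the last rear-edge check before hand-in was inconclusive, and I viewed 16 pictures against the limit of 14.

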